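Start up the titration station at its bench switches

ROBOT

A 7-joint arm with a two-finger parallel gripper is mounted at the origin on a cart in front of the work surface, level with it; the furniture and walls round the work are solid. World frame = base frame: x ahead of the robot, y to its left, z up, the work surface at z = 0. Lengths are in m, angles in rad, forces in N, time in s.
With the tool pointing down it reaches from about 0.4 to 0.85 m from the base axis. Payload 4.5 kg.
Tool frame: the origin (TCP) lies at the very end of the fingers, on their centre line; the grasp point (between the pads) lies 19 mm behind it; z points along the fingers, y is the line along which they close (so a half turn about z gives the same grasp; the last joint's range is limited). The gripper opens to 88 mm and grips with 3 to 60 N. Pads are 18 mm wide; open, the fingers measure 123 mm over their backs; the gripper's body (75 mm by 187 mm) begins 45 mm behind the grasp point.
Start: joints at [1.206, 0.689, -0.195, 1.565, 0.157, 0.902, -0.215], TCP at [0.243, -0.576, 0.239] pointing down, gripper open.
Joint ranges: [-3.01, 3.01], [-0.46, 2.08], [-1.47, 1.51], [0.13, 2.56], [-1, 4.14], [0.04, 2.09], [-2.66, 2.66]. Speed limits (rad/s): [2.57, 2.57, 3.14, 3.14, 3.14, 3.14, 3.14].

INTERFACE

Orientations are given as a unit quaternion [x, y, z, w].
In Python, from plant import r, eyes, nets gives the robot as it stands.
- The arm moves only by the shell command python3 -m pendant 'ROWS' [FORCE]. ROWS is JSON, a list of rows, each an object of numbers: "claw": the opening, from 0 (shut) to 1 (fully open); "dx", "dy", "dz": the shift along the world's x, y, z in mm; "twist": the turn about the world's z in rad. In form: [{"claw": .., "dx": .., "dy": .., "dz": .., "twist": ..}, ...]. A call has 1 to 8 rows; each row is the pose to reach, as a shift and turn from the pose commanded when the call began; what a row does not reach only later rows make up. A row lasts 1/10 s, in which the tool goes at most 50 mm and 8.59 degrees, less where a joint would pass 70% of its speed; a pose out of reach is approached as far as the arm can. A call with a gripper value outside its range is refused whole. The fingers move at their own pace and stop on an object; FORCE is the grip in N (left out, the last holds). Time passes only in rows, so rows that repeat a pose let the fingers close. It gives the time, the measured TCP pose, the force, the opening and the grip force at its end, in the units of the state.
- r.get_state(): the state, without advancing time (a new reading comes with each control period).
- eyes.snapshot(name): name is "side" or "top"; returns (picture, depth): 480x640x3 uint8, blue, green, red; 480x640 float32, m along the optical axis (not along the pixel's ray), 0 where there is no reading.
- eyes.camera_info(name): a dict with "K" (3x3 intrinsics, pixels), "D" ([k1, k2, p1, p2, k3] as OpenCV has them; the pictures are not rectified), "world_to_cam" (4x4, takes a point from world to camera coordinates). Camera axes: x right, y down, z forward; pixel columns grow to the right and rows downward; lengths in m; the calibration is good to about 2 mm. A picture is of the moment at which its call begins. camera_info takes no time and is no camera call.
- r.finish_job(): hands the job in; it is judged then, once.
Trained networks look in the newest picture that a camera, given by its name, has taken for a name from the list of things; names that differ only in an ending like _2 or _b are one class to them, and where a whole thing is asked for, a point or a joint stands for the part that bears it (a point fixed in the world has none). Each returns a list of dicts, best first, with "confidence" (0 to 1); they miss things now and then, are a little off and sometimes report something else, mostly with a low value. They report only what shows in the picture. A call takes as long as a camera call. They do not tell look-alikes from the thing itself.
- nets.spot_in(camera, query): "box" ([left, top, width, height] as shares, 0 to 1, of the picture: columns of its width, rows of its height, round what is visible of it).
- nets.place_of(camera, query): "position" ([column, row] as shares, 0 to 1, of the picture: columns of its width, rows of its height: a listed point, or the origin of a listed thing).
The state is a dict: "clock": time; "q": joint angles; "qd": joint speeds; "joint_torque": joint torques, N m; "tool_pos": TCP position; "eef_rot": TCP orientation; "contact_force": force on the tool from outside, world axes, zero at the start; "moment": the same for the moment, N m; "opening": opening from 0.0 (shut) to 1.0 (fully open); "finger_force": force on a finger pad.
Only numpy, scipy, OpenCV 4.12 (cv2) and the standard library are available. Lean on these libraries where they do the work, as an engineer would, in place of code of your own. Each camera call takes 0.05 s, during which the arm holds its last target. There are 200 camera calls.

TASK

Start up the titration station by pushing down its bench-switch keys with the fingertips, lightly and one after another: first the long bar key (power), then the round key (stirrer), then the square key (dosing pump), each all the way down, where it stays. Leave the plus-shaped key (drain valve) up, do not press hard, and leave the other things on the bench where they stand; finish with the hand clear of everything.

Things in the scene. Friction and masses are not known exactly. Their poses are not given: they have to be found in the camera images.
- bar_switch: Bench switch (station power): a round white puck, 76 mm across and 30 mm high, fixed to the bench, with one black key in the middle of its top. The key's outline seen from above is one long narrow bar, 48 x 14 mm. Origin: centre of the puck's underside, on the bench; z up, x along the bar. The four pucks are alike but for their keys, and any of them may stand in any of the four places.
- bar_top (a point): Centre of the top face of the bar key; 44 mm above the bench while the key is up (14 mm proud of the puck), 34 mm when it is fully down. The point moves with the key.
- bar_key (a joint): Travel of the bar key: 0 = up (off), 0.010 m = fully down (on). It slides straight down against an even friction of about 4 N and a little damping, stops hard at the bottom (5 to 10 N pushes it fully down; 35 N is too hard), has no spring, and stays at whatever depth it was pushed to; it is not to be raised again.
- round_switch: Bench switch (stirrer): a round white puck, 76 mm across and 30 mm high, fixed to the bench, with one black key in the middle of its top. The key's outline seen from above is a plain round disc, 34 mm across. Origin: centre of the puck's underside, on the bench; z up, x along no particular direction. The four pucks are alike but for their keys, and any of them may stand in any of the four places.
- round_top (a point): Centre of the top face of the round key; 44 mm above the bench while the key is up (14 mm proud of the puck), 34 mm when it is fully down. The point moves with the key.
- round_key (a joint): Travel of the round key: 0 = up (off), 0.010 m = fully down (on). It slides straight down against an even friction of about 4 N and a little damping, stops hard at the bottom (5 to 10 N pushes it fully down; 35 N is too hard), has no spring, and stays at whatever depth it was pushed to; it is not to be raised again.
- square_switch: Bench switch (dosing pump): a round white puck, 76 mm across and 30 mm high, fixed to the bench, with one black key in the middle of its top. The key's outline seen from above is a plain square, 31 x 31 mm. Origin: centre of the puck's underside, on the bench; z up, x along one side. The four pucks are alike but for their keys, and any of them may stand in any of the four places.
- square_top (a point): Centre of the top face of the square key; 44 mm above the bench while the key is up (14 mm proud of the puck), 34 mm when it is fully down. The point moves with the key.
- square_key (a joint): Travel of the square key: 0 = up (off), 0.010 m = fully down (on). It slides straight down against an even friction of about 4 N and a little damping, stops hard at the bottom (5 to 10 N pushes it fully down; 35 N is too hard), has no spring, and stays at whatever depth it was pushed to; it is not to be raised again.
- plus_switch: Bench switch (drain valve; stays off): a round white puck, 76 mm across and 30 mm high, fixed to the bench, with one black key in the middle of its top. The key's outline seen from above is a plus sign (cross), its two arms 40 x 12 mm. Origin: centre of the puck's underside, on the bench; z up, x along one arm. The four pucks are alike but for their keys, and any of them may stand in any of the four places.
- plus_top (a point): Centre of the top face of the plus key; 44 mm above the bench while the key is up (14 mm proud of the puck), 34 mm when it is fully down. The point moves with the key.
- plus_key (a joint): Travel of the plus key: 0 = up (off), 0.010 m = fully down (on). It slides straight down against an even friction of about 4 N and a little damping, stops hard at the bottom (5 to 10 N pushes it fully down; 35 N is too hard), has no spring, and stays at whatever depth it was pushed to; it is not to be raised again.
- jar_white_2: Bystander, loose, to be left alone: a 44 mm wide, 59 mm high white screw-cap jar with a red cap. Origin at the centre of its underside.
- crucible: Bystander, loose, to be left alone: a 44 mm wide, 32 mm high white porcelain crucible. Origin at the centre of its underside.
- beaker_50: Bystander, loose, to be left alone: a 45 mm wide, 58 mm high glass beaker. Origin at the centre of its underside.
- petri_dish_0: Bystander, loose, to be left alone: a 67 mm wide, 16 mm high petri dish. Origin at the centre of its underside.
- stopwatch: Bystander, loose, to be left alone: a dark stopwatch, 73 x 62 mm, 18 mm high, lying face up. Origin at the centre of its underside.
- cuvette_box: Bystander, loose, to be left alone: an open black box, 44 x 100 mm, 45 mm high with the clear cuvettes standing in it. Origin at the centre of its underside.
- forceps: Bystander, loose, to be left alone: steel forceps, 136 mm long, 10 mm high, lying flat. Origin at the centre of its underside.
There are look-alikes about, which are no part of the job. What is shaped like the plus_switch but red is not meant.

How it is judged:
By the outcome, as a careful person would: the job done as asked, in the order asked, and still so for the second after the job is handed in, with the robot touching nothing.
It also fails if it takes over 61 s, if anything falls off the work surface, if the arm or the gripper's body presses on something with over 40 N, if the wrist force passes 120 N, or if a joint passes its speed limit or range.

## Working session

There is one attempt and no reset: what is moved stays moved. The work goes in short steps, Python scripts to look and compute and a shell command to move; the robot and the scene stay as the last step left them, time stands still between calls to the robot, and variables do not carry over. Pictures are saved under pics/ and viewed, at most 10 in all, crops included, and the job is handed in when it is done.

```bash
mkdir -p pics; python3 - <<'E'
from plant import r,eyes,nets
import cv2,numpy as np
for c in("top","side"):
    p,d=eyes.snapshot(c); cv2.imwrite(f"pics/{c}0.png",p); np.save(f"{c}0.npy",d)
    i=eyes.camera_info(c); print(c,np.round(i["K"],1).tolist(),i["D"],np.round(i["world_to_cam"],3).tolist())
    for k in("bar","round","square","plus"):
        print(k,[(np.round(np.array(o["position"])*[640,480]).tolist(),round(o["confidence"],2)) for o in nets.place_of(c,k+"_top")[:3]])
s=r.get_state(); print(s["clock"],s["tool_pos"],s["eef_rot"],s["contact_force"],s["opening"])
E
```

```text
top [[625.2, 0.0, 326.4], [0.0, 625.2, 227.0], [0.0, 0.0, 1.0]] [0.04496221 0.         0.         0.         0.        ] [[0.002, -1.0, 0.001, -0.028], [-0.99, -0.002, -0.139, 0.491], [0.139, -0.001, -0.99, 1.337], [0.0, 0.0, 0.0, 1.0]]
bar [([428.0, 200.0], 0.58), ([323.0, 183.0], 0.34)]
round [([327.0, 254.0], 0.54)]
square [([272.0, 176.0], 0.52)]
plus [([215.0, 170.0], 0.67), ([197.0, 223.0], 0.55)]
side [[536.0, 0.0, 316.2], [0.0, 536.0, 234.1], [0.0, 0.0, 1.0]] [-0.0377889  0.         0.         0.         0.       ] [[-0.88, -0.476, 0.013, 0.437], [-0.315, 0.562, -0.765, 0.212], [0.357, -0.677, -0.644, 0.968], [0.0, 0.0, 0.0, 1.0]]
bar []
round [([351.0, 246.0], 0.7), ([339.0, 195.0], 0.46)]
square [([246.0, 252.0], 0.73), ([306.0, 218.0], 0.33)]
plus [([249.0, 325.0], 0.81), ([205.0, 290.0], 0.64)]
0.5 [ 0.24274117 -0.57594734  0.23870432] [9.80180113e-01 1.98108417e-01 1.81115836e-05 6.59607333e-06] [-0.46554763  0.650655   -0.00943973] 1.0007091491223252
```

View pics/top0.png

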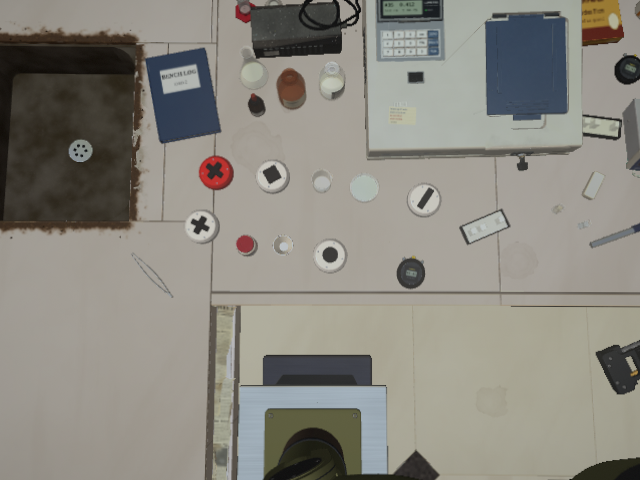

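View pics/side0.png

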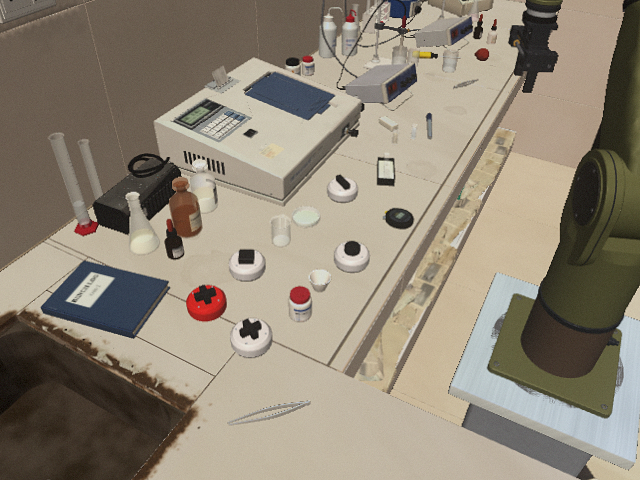

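The top view shows the bar at (424,198), the round key at (330,255), the square at (272,176) and the white plus at (201,226). The red plus at (215,172) is the look-alike. I'll refine these positions from the black key blobs.

```bash
cat >h.py <<'E'
import cv2,numpy as np
from plant import r,eyes,nets
def world(c,uv,z):
    i=eyes.camera_info(c);K=np.array(i["K"]);T=np.array(i["world_to_cam"])
    n=cv2.undistortPoints(np.array([[uv]],float),K,np.array(i["D"]))[0,0]
    R=T[:3,:3];o=-R.T@T[:3,3];v=R.T@np.array([*n,1]);return o+v*(z-o[2])/v[2]
def blob(c,p,uv,w=13):
    u,v=map(int,uv);g=p[v-w:v+w+1,u-w:u+w+1].max(2)
    n,l,s,ce=cv2.connectedComponentsWithStats((g<75).astype(np.uint8))
    k=1+np.argmax(s[1:,4]);return ce[k]+[u-w,v-w],s[k,4]
E
python3 - <<'E'
from h import *
S={"bar":[(424,198),(343,183)],"round":[(330,255),(351,247)],"square":[(272,175),(246,256)],"plus":[(201,226),(250,328)]}
for k,a in S.items():
    for c,uv in zip(("top","side"),a):
        p=cv2.imread(f"pics/{c}0.png");b,n=blob(c,p,uv);print(k,c,b.round(1),n,world(c,b,.044).round(4), "depth z:",end=" ")
        d=np.load(f"{c}0.npy");i=eyes.camera_info(c);T=np.array(i["world_to_cam"]);K=np.array(i["K"])
        uu=b.round().astype(int);z=d[uu[1],uu[0]];nn=cv2.undistortPoints(b.reshape(1,1,2),K,np.array(i["D"]))[0,0]
        print((T[:3,:3].T@(z*np.array([*nn,1])-T[:3,3])).round(4))
# instrument / heights along its front, x=.. 
d=np.load("top0.npy");i=eyes.camera_info("top");T=np.array(i["world_to_cam"]);K=np.array(i["K"])
for uv in [(424,150),(400,140),(500,140),(522,165),(332,80),(290,88),(256,105),(484,226),(410,272),(322,182),(364,188)]:
    nn=cv2.undistortPoints(np.array([[uv]],float),K,np.array(i["D"]))[0,0];z=d[uv[1],uv[0]]
    print(uv,(T[:3,:3].T@(z*np.array([*nn,1])-T[:3,3])).round(3))
E
```

```text
bar top [425.2 198. ] 120 [ 0.5548 -0.2435  0.044 ] depth z: [ 0.5553 -0.2439  0.0414]
bar side [342.5 181.6] 104 [ 0.552  -0.2342  0.044 ] depth z: [ 0.5521 -0.2344  0.0438]
round top [329.6 254.4] 162 [ 0.4302 -0.0344  0.044 ] depth z: [ 0.43   -0.0344  0.0465]
round side [351.9 248. ] 179 [ 0.428  -0.0266  0.044 ] depth z: [ 0.4284 -0.0276  0.0431]
square top [271.6 174. ] 178 [0.6077 0.0938 0.044 ] depth z: [0.6075 0.0937 0.045 ]
square side [246.  256.3] 200 [0.6049 0.1013 0.044 ] depth z: [0.6053 0.1008 0.0434]
plus top [199.5 224.6] 150 [0.4947 0.2487 0.044 ] depth z: [0.4943 0.2482 0.0464]
plus side [249.9 328.7] 277 [0.4925 0.2549 0.044 ] depth z: [0.4921 0.2554 0.0447]
(424, 150) [ 0.652 -0.237  0.083]
(400, 140) [ 0.671 -0.184  0.094]
(500, 140) [ 0.671 -0.396  0.096]
(522, 165) [ 0.624 -0.451  0.062]
(332, 80) [ 0.806 -0.039  0.089]
(290, 88) [0.785 0.052 0.095]
(256, 105) [0.758 0.128 0.064]
(484, 226) [ 0.493 -0.369  0.045]
(410, 272) [ 0.394 -0.211  0.018]
(322, 182) [ 0.598 -0.017  0.005]
(364, 188) [ 0.582 -0.111  0.021]
```

```bash
python3 -m pendant '[{"claw":0,"dx":40,"dy":40,"dz":0,"twist":-0.1},{"claw":0,"dx":75,"dy":75,"dz":0,"twist":-0.2},{"claw":0,"dx":110,"dy":110,"dz":0,"twist":-0.3},{"claw":0,"dx":140,"dy":145,"dz":0,"twist":-0.4},{"claw":0,"dx":170,"dy":180,"dz":0,"twist":-0.4},{"claw":0,"dx":200,"dy":210,"dz":0,"twist":-0.4},{"claw":0,"dx":230,"dy":240,"dz":0,"twist":-0.4},{"claw":0,"dx":260,"dy":270,"dz":0,"twist":-0.4}]' 5
python3 -m pendant '[{"claw":0,"dx":25,"dy":30,"dz":0,"twist":0},{"claw":0,"dx":51,"dy":65,"dz":-40,"twist":0},{"claw":0,"dx":51,"dy":65,"dz":-80,"twist":0},{"claw":0,"dx":51,"dy":65,"dz":-120,"twist":0},{"claw":0,"dx":51,"dy":65,"dz":-150,"twist":0},{"claw":0,"dx":51,"dy":65,"dz":-160,"twist":0},{"claw":0,"dx":51,"dy":65,"dz":-160,"twist":0},{"claw":0,"dx":51,"dy":65,"dz":-160,"twist":0}]'
```

```text
clock: 1.3
tool_pos: [0.5039, -0.3045, 0.2389]
eef_rot: [1.0, -0.0, 0.0, 0.0]
contact_force: [1.2, -0.6, 0.5]
opening: 0.294
finger_force: 0.0
clock: 2.1
tool_pos: [0.5548, -0.2415, 0.0801]
eef_rot: [1.0, -0.001, 0.001, 0.0]
contact_force: [-0.1, 0.7, -0.5]
opening: 0.005
finger_force: 0.0
```

```bash
python3 - <<'E'
from h import *
a=[]
for c,u,v in(("top",425,198),("side",343,175)):
    p,d=eyes.snapshot(c);a.append(cv2.resize(p[v-45:v+45,u-45:u+45],(400,400),interpolation=cv2.INTER_CUBIC))
cv2.imwrite("pics/c1.png",np.hstack(a))
E
```

```text
(no output)
```

View pics/c1.png

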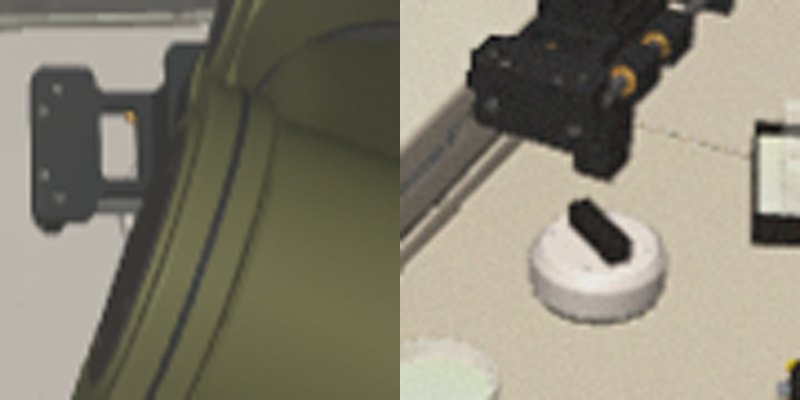

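The fingertips are lined up over the bar: tip at crop (605,170), key centre at (600,230). I'll press gently.

```bash
python3 -m pendant '[{"claw":0,"dx":0,"dy":0,"dz":-20,"twist":0},{"claw":0,"dx":0,"dy":0,"dz":-30,"twist":0},{"claw":0,"dx":0,"dy":0,"dz":-33,"twist":0},{"claw":0,"dx":0,"dy":0,"dz":-35,"twist":0},{"claw":0,"dx":0,"dy":0,"dz":-37,"twist":0},{"claw":0,"dx":0,"dy":0,"dz":-38,"twist":0},{"claw":0,"dx":0,"dy":0,"dz":-39,"twist":0},{"claw":0,"dx":0,"dy":0,"dz":-40,"twist":0}]'
```

```text
clock: 3.0
tool_pos: [0.5538, -0.241, 0.039]
eef_rot: [1.0, -0.001, 0.0, 0.0]
contact_force: [-2.5, 0.8, 3.8]
opening: 0.004
finger_force: 2.1
```

```bash
python3 -m pendant '[{"claw":0,"dx":0,"dy":0,"dz":-1,"twist":0},{"claw":0,"dx":0,"dy":0,"dz":-2,"twist":0},{"claw":0,"dx":0,"dy":0,"dz":-3,"twist":0},{"claw":0,"dx":0,"dy":0,"dz":-4,"twist":0},{"claw":0,"dx":0,"dy":0,"dz":-4.5,"twist":0},{"claw":0,"dx":0,"dy":0,"dz":-5,"twist":0},{"claw":0,"dx":0,"dy":0,"dz":-5,"twist":0}]'
```

```text
clock: 3.7
tool_pos: [0.5538, -0.2411, 0.0345]
eef_rot: [1.0, -0.001, 0.0, 0.0]
contact_force: [-2.9, 1.1, 9.7]
opening: 0.01
finger_force: 4.9
```

```bash
python3 -m pendant '[{"claw":0,"dx":0,"dy":0,"dz":-0.5,"twist":0},{"claw":0,"dx":0,"dy":0,"dz":-0.5,"twist":0}]'; python3 -m pendant '[{"claw":0,"dx":0,"dy":0,"dz":-0.5,"twist":0},{"claw":0,"dx":0,"dy":0,"dz":-0.5,"twist":0}]'
```

```text
clock: 3.9
tool_pos: [0.5538, -0.241, 0.0344]
eef_rot: [1.0, -0.001, 0.0, 0.0]
contact_force: [-2.9, 2.2, 14.3]
opening: 0.008
finger_force: 6.8
clock: 4.1
tool_pos: [0.5539, -0.241, 0.0344]
eef_rot: [1.0, -0.001, 0.0, 0.0]
contact_force: [-3.8, 2.1, 17.2]
opening: 0.004
finger_force: 8.6
```

```bash
python3 -m pendant '[{"claw":0,"dx":0,"dy":0,"dz":20,"twist":0},{"claw":0,"dx":0,"dy":0,"dz":60,"twist":0},{"claw":0,"dx":-20,"dy":30,"dz":90,"twist":0},{"claw":0,"dx":-40,"dy":70,"dz":100,"twist":0},{"claw":0,"dx":-65,"dy":110,"dz":100,"twist":0},{"claw":0,"dx":-85,"dy":145,"dz":100,"twist":0},{"claw":0,"dx":-105,"dy":180,"dz":100,"twist":0},{"claw":0,"dx":-125,"dy":209,"dz":100,"twist":0}]'
python3 -m pendant '[{"claw":0,"dx":0,"dy":0,"dz":-30,"twist":0},{"claw":0,"dx":0,"dy":0,"dz":-55,"twist":0},{"claw":0,"dx":0,"dy":0,"dz":-55,"twist":0},{"claw":0,"dx":0,"dy":0,"dz":-55,"twist":0}]'
cat >look.py <<'E'
from h import *
import sys
n,u,v,u2,v2=sys.argv[1],*map(int,sys.argv[2:]);a=[]
p,d=eyes.snapshot("side")
for x,y in((u,v),(u2,v2)): a.append(cv2.resize(p[y-45:y+45,x-45:x+45],(400,400),interpolation=cv2.INTER_CUBIC))
cv2.imwrite(f"pics/{n}.png",np.hstack(a))
E
python3 look.py c2 343 183 351 235
```

```text
clock: 4.9
tool_pos: [0.4283, -0.0301, 0.1327]
eef_rot: [1.0, 0.0, 0.001, -0.0]
contact_force: [0.2, 1.0, 0.5]
opening: 0.007
finger_force: 0.0
clock: 5.3
tool_pos: [0.4287, -0.0321, 0.0776]
eef_rot: [1.0, -0.001, -0.0, 0.0]
contact_force: [0.3, 0.7, 0.3]
opening: 0.005
finger_force: 0.0
```

View pics/c2.png

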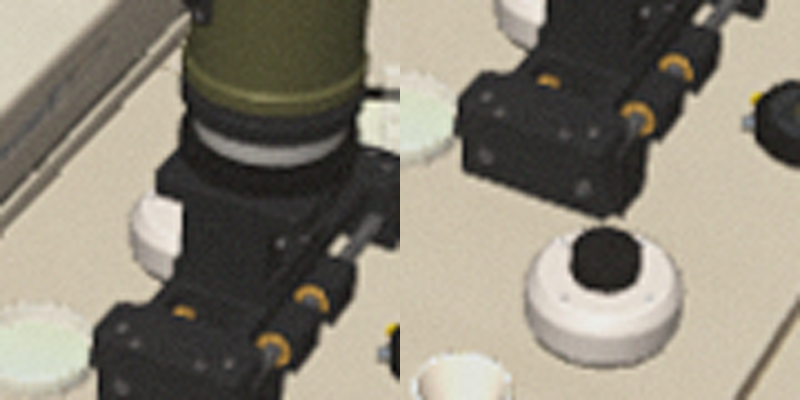

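The bar is hidden behind the hand, so I'll check it later. The tip is over the round key at crop (605,250). Pressing.

```bash
python3 -m pendant '[{"claw":0,"dx":0,"dy":0,"dz":-20,"twist":0},{"claw":0,"dx":0,"dy":0,"dz":-30,"twist":0},{"claw":0,"dx":0,"dy":0,"dz":-33,"twist":0},{"claw":0,"dx":0,"dy":0,"dz":-35,"twist":0},{"claw":0,"dx":0,"dy":0,"dz":-36,"twist":0},{"claw":0,"dx":0,"dy":0,"dz":-37,"twist":0},{"claw":0,"dx":0,"dy":0,"dz":-38,"twist":0},{"claw":0,"dx":0,"dy":0,"dz":-39,"twist":0}]'
python3 -m pendant '[{"claw":0,"dx":0,"dy":0,"dz":-1,"twist":0},{"claw":0,"dx":0,"dy":0,"dz":-2,"twist":0},{"claw":0,"dx":0,"dy":0,"dz":-3,"twist":0},{"claw":0,"dx":0,"dy":0,"dz":-4,"twist":0},{"claw":0,"dx":0,"dy":0,"dz":-4.5,"twist":0},{"claw":0,"dx":0,"dy":0,"dz":-5,"twist":0},{"claw":0,"dx":0,"dy":0,"dz":-5,"twist":0}]'
```

```text
clock: 6.15
tool_pos: [0.433, -0.0333, 0.043]
eef_rot: [1.0, 0.002, -0.002, 0.001]
contact_force: [-1.3, -0.2, 3.9]
opening: 0.007
finger_force: 2.1
clock: 6.85
tool_pos: [0.4334, -0.0327, 0.0378]
eef_rot: [1.0, -0.001, -0.005, -0.0]
contact_force: [-0.4, -1.3, 3.9]
opening: 0.002
finger_force: 1.5
```

```bash
python3 -c "
from h import *
s=r.get_state();print(s['q'],s['tool_pos'],s['contact_force'])"
python3 -m pendant '[{"claw":0,"dx":2,"dy":0,"dz":-1,"twist":0},{"claw":0,"dx":2,"dy":0,"dz":-2,"twist":0},{"claw":0,"dx":2,"dy":0,"dz":-2,"twist":0}]'
```

```text
[ 7.64794676e-04  8.71872616e-01 -5.00728291e-02  2.25782698e+00
  1.05038641e+00  4.35101058e-02 -2.65419801e+00] [ 0.43336403 -0.03272714  0.03778991] [-0.44229538 -1.26995881  3.91857674]
clock: 7.15
tool_pos: [0.4355, -0.0321, 0.0357]
eef_rot: [1.0, -0.0, -0.004, -0.001]
contact_force: [-0.0, -0.7, 0.4]
opening: 0.004
finger_force: 0.7
```

```bash
python3 -m pendant '[{"claw":0,"dx":1,"dy":0,"dz":-1,"twist":0},{"claw":0,"dx":2,"dy":0,"dz":-1.5,"twist":0},{"claw":0,"dx":2,"dy":0,"dz":-2,"twist":0},{"claw":0,"dx":2,"dy":0,"dz":-2,"twist":0}]'; python3 -c "
from h import *
s=r.get_state();print(s['q'],s['tool_pos'],s['contact_force'])"
```

```text
clock: 7.55
tool_pos: [0.4368, -0.0321, 0.0343]
eef_rot: [1.0, -0.0, -0.005, -0.001]
contact_force: [-4.5, 0.1, 10.9]
opening: 0.008
finger_force: 5.6
[ 0.00377466  0.87976893 -0.0559135   2.24792373  1.04891834  0.0479937
 -2.6519173 ] [ 0.43679645 -0.03208007  0.03432246] [-4.46034092  0.07423563 10.8676054 ]
```

```bash
python3 -m pendant '[{"claw":0,"dx":0,"dy":0,"dz":-0.5,"twist":0},{"claw":0,"dx":0,"dy":0,"dz":-0.5,"twist":0}]'
python3 -m pendant '[{"claw":0,"dx":2,"dy":0,"dz":20,"twist":0},{"claw":0,"dx":10,"dy":0,"dz":60,"twist":0},{"claw":0,"dx":30,"dy":20,"dz":90,"twist":0},{"claw":0,"dx":60,"dy":45,"dz":100,"twist":0},{"claw":0,"dx":90,"dy":70,"dz":100,"twist":0},{"claw":0,"dx":120,"dy":95,"dz":100,"twist":0},{"claw":0,"dx":150,"dy":115,"dz":100,"twist":0},{"claw":0,"dx":168,"dy":128,"dz":100,"twist":0}]'
python3 -c "
from h import *
s=r.get_state();print(s['q'],s['tool_pos'],s['eef_rot'])"
python3 look.py c3 343 183 351 247
```

```text
clock: 7.75
tool_pos: [0.4369, -0.0321, 0.0343]
eef_rot: [1.0, -0.0, -0.004, -0.001]
contact_force: [-4.7, 0.9, 15.5]
opening: 0.004
finger_force: 8.6
clock: 8.55
tool_pos: [0.6085, 0.0984, 0.1337]
eef_rot: [1.0, -0.0, -0.003, -0.002]
contact_force: [-0.2, 0.7, 0.5]
opening: 0.009
finger_force: 0.0
[ 0.10014795  0.87612933 -0.6166175   1.66470301  0.6454405   0.81833226
 -2.37450388] [0.6084674  0.09837791 0.13368608] [ 9.99993933e-01 -3.36800539e-04 -2.77188637e-03 -2.08245041e-03]
```

View pics/c3.png

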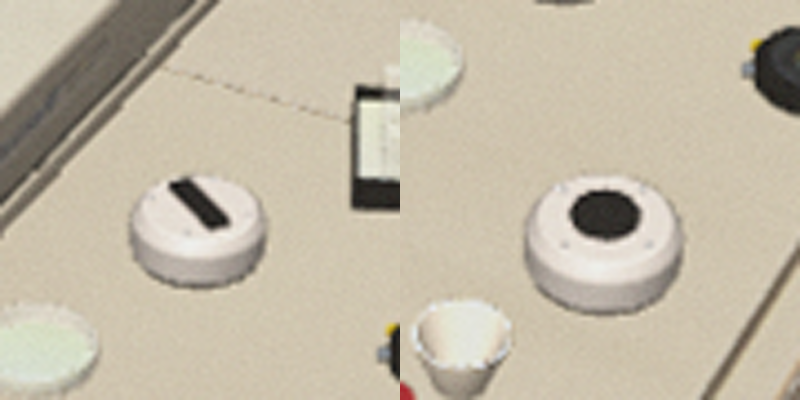

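Both keys are down: the bar at crop (200,203) and the round at (605,213). Now the square, target (0.606, 0.096).

```bash
python3 -m pendant '[{"claw":0,"dx":-2,"dy":-2,"dz":-30,"twist":0},{"claw":0,"dx":-2,"dy":-2,"dz":-60,"twist":0},{"claw":0,"dx":-2,"dy":-2,"dz":-75,"twist":0},{"claw":0,"dx":-2,"dy":-2,"dz":-82,"twist":0},{"claw":0,"dx":-2,"dy":-2,"dz":-84,"twist":0},{"claw":0,"dx":-2,"dy":-2,"dz":-84,"twist":0}]'
python3 look.py c4 246 245 351 247
```

```text
clock: 9.2
tool_pos: [0.6041, 0.0939, 0.0501]
eef_rot: [1.0, -0.001, -0.004, -0.001]
contact_force: [-0.1, -1.1, 0.2]
opening: 0.004
finger_force: 0.0
```

View pics/c4.png

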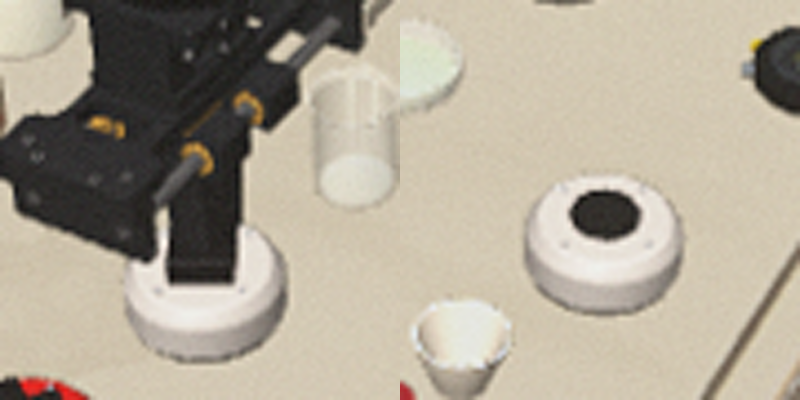

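The fingers are right over the square key at crop (205,255), and the body clears the beaker.

```bash
python3 -m pendant '[{"claw":0,"dx":1,"dy":1,"dz":-2,"twist":0},{"claw":0,"dx":1,"dy":1,"dz":-4,"twist":0},{"claw":0,"dx":1,"dy":1,"dz":-6,"twist":0},{"claw":0,"dx":1,"dy":1,"dz":-7,"twist":0},{"claw":0,"dx":1,"dy":1,"dz":-8,"twist":0},{"claw":0,"dx":1,"dy":1,"dz":-9,"twist":0},{"claw":0,"dx":1,"dy":1,"dz":-10,"twist":0},{"claw":0,"dx":1,"dy":1,"dz":-11,"twist":0}]'
python3 -m pendant '[{"claw":0,"dx":0,"dy":0,"dz":-1,"twist":0},{"claw":0,"dx":0,"dy":0,"dz":-2,"twist":0},{"claw":0,"dx":0,"dy":0,"dz":-3,"twist":0},{"claw":0,"dx":0,"dy":0,"dz":-4,"twist":0},{"claw":0,"dx":0,"dy":0,"dz":-4.5,"twist":0},{"claw":0,"dx":0,"dy":0,"dz":-5,"twist":0},{"claw":0,"dx":0,"dy":0,"dz":-5,"twist":0}]'
```

```text
clock: 10.05
tool_pos: [0.6048, 0.0947, 0.0385]
eef_rot: [1.0, -0.0, -0.004, -0.001]
contact_force: [0.3, 0.9, 3.3]
opening: 0.007
finger_force: 2.0
clock: 10.75
tool_pos: [0.6049, 0.0948, 0.0345]
eef_rot: [1.0, -0.0, -0.004, -0.0]
contact_force: [-1.2, -0.3, 10.9]
opening: 0.008
finger_force: 5.7
```

```bash
python3 -m pendant '[{"claw":0,"dx":0,"dy":0,"dz":-0.5,"twist":0},{"claw":0,"dx":0,"dy":0,"dz":-0.5,"twist":0}]'
python3 -m pendant '[{"claw":0,"dx":0,"dy":0,"dz":20,"twist":0},{"claw":0,"dx":0,"dy":0,"dz":60,"twist":0},{"claw":0,"dx":0,"dy":-10,"dz":100,"twist":0},{"claw":0,"dx":0,"dy":-30,"dz":140,"twist":0},{"claw":0,"dx":0,"dy":-60,"dz":180,"twist":0},{"claw":0,"dx":0,"dy":-90,"dz":200,"twist":0},{"claw":0,"dx":0,"dy":-100,"dz":200,"twist":0},{"claw":0,"dx":0,"dy":-100,"dz":200,"twist":0}]'
python3 -c "
from h import *
p,d=eyes.snapshot('side');cv2.imwrite('pics/f.png',cv2.resize(p[150:410,150:450],(692,600)))"
```

```text
clock: 10.95
tool_pos: [0.6049, 0.0948, 0.0344]
eef_rot: [1.0, -0.001, -0.004, -0.0]
contact_force: [-0.7, -0.2, 15.8]
opening: 0.005
finger_force: 7.4
clock: 11.75
tool_pos: [0.6034, -0.008, 0.2316]
eef_rot: [1.0, -0.002, -0.006, 0.0]
contact_force: [0.6, -0.1, -0.7]
opening: 0.004
finger_force: 0.0
```

View pics/f.png

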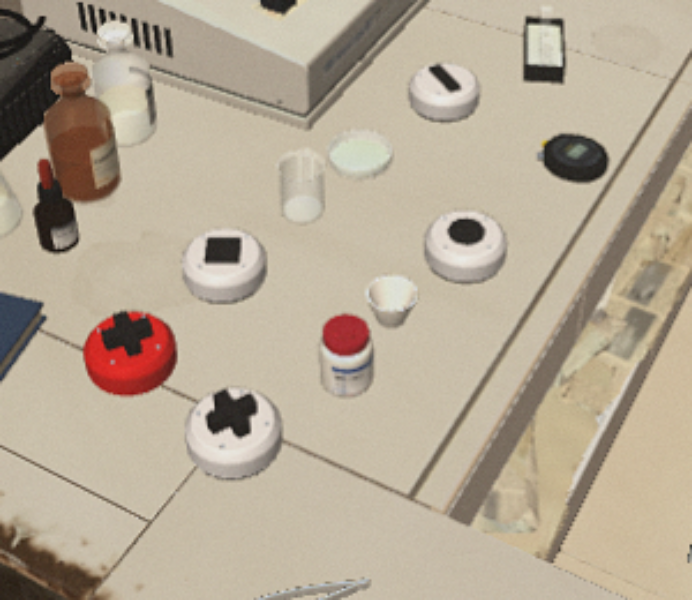

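The picture shows the bar (443,78), round (466,232) and square (223,250) keys down, the plus (233,412) still up, and the bystanders where they were.

```bash
python3 -c "
from plant import r
print(r.finish_job())"
```

```text
the job is handed in; nothing more can be done
None
```

I pressed the bar, round and square keys all the way down in that order, with about 17 N at most. The plus key is still up, nothing else on the bench looked moved, the hand is clear, and the job was handed in at about 12 s on the robot's clock.

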